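# Show the customer the round spectacles and set up the mirror

### The job

The customer across the table wants to try the spectacles with the round lenses: push the tilted counter mirror upright with the fingers, leaving its stand where it is, and point her to that one pair in the tray, fingers pointing down with their tips just above the middle of it, kept there for about two seconds. Do not touch any spectacles, do not dip the fingers over the other pairs, pick nothing up and leave everything else where it is. Either job may come first.

Things in the scene. Friction and masses are not known exactly. Their poses are not given: they have to be found in the camera images.
- round_pair: folded spectacles, the only pair with circular lenses, 47 mm across; black, lying lenses-up on their folded arms in one place of the tray; about 138 mm wide (own y) and 23 mm tall. Origin: at the underside (5 mm above the work surface), below the bridge, midway between the lenses; z up. This is the pair to point at
- rect_pair: folded spectacles, narrow rectangular lenses 52 x 28 mm; black, lying lenses-up on their folded arms in one place of the tray; about 138 mm wide (own y) and 23 mm tall. Origin: at the underside (5 mm above the work surface), below the bridge, midway between the lenses; z up
- square_pair: folded spectacles, big square-cornered lenses 53 x 40 mm; black, lying lenses-up on their folded arms in one place of the tray; about 138 mm wide (own y) and 23 mm tall. Origin: at the underside (5 mm above the work surface), below the bridge, midway between the lenses; z up
- cat_pair: folded spectacles, cat-eye lenses whose outer upper corners sweep up; black, lying lenses-up on their folded arms in one place of the tray; about 138 mm wide (own y) and 23 mm tall. Origin: at the underside (5 mm above the work surface), below the bridge, midway between the lenses; z up
- pilot_pair: folded spectacles, drop-shaped pilot lenses with a second bar over the bridge; black, lying lenses-up on their folded arms in one place of the tray; about 138 mm wide (own y) and 23 mm tall. Origin: at the underside (5 mm above the work surface), below the bridge, midway between the lenses; z up
- tray: fixed frame tray, 212 x 325 mm (own x, y): dark wood rims 18 mm high, six pale-lined places (three rows 69 mm apart along its x, two columns 160 mm apart along its y), five with a pair and one with a screwdriver, in any order. It is to the left of the middle line and the mirror to the right, or the other way round. Origin: centre of its underside
- mirror_stand: loose stand of the counter mirror, about 2 kg: steel foot 130 x 200 x 14 mm (own x, y, z), two uprights and pivot knobs at y = +-105 to 125 mm, up to 183 mm high, with the mirror between. Origin: centre of the foot's underside; own x points to the customer (away from the robot, within 0.35 rad). Tilt axis: along own y, 170 mm above the origin. Tips if the mirror's top is pushed with over 4 N
- mirror (a joint): tilt of the mirror in its stand, rad: 0 is upright; positive: its top leans back towards the robot (stand's -x) and the glass looks at the ceiling; starts at 0.40 to 0.75, stops at -0.7 and 1.0. Hinge friction 0.2 N m (about 2 N at the top edge): it stays where it is left
- mirror_top (a point): middle of the mirror's top edge, halfway through its thickness. The mirror is a flat rectangle 190 mm wide, 220 mm high and 10 mm thick, black framed with a plain black back to the robot; the top edge is 110 mm from the tilt axis, so 280 mm above the table when upright
- case: bystander: closed black spectacle case, 62 x 158 x 36 mm (own x, y, z), beyond the tray and mirror; origin: centre of its underside
- spray: bystander: white lens-spray bottle, 36 mm across, 123 mm tall, beyond the tray and mirror; origin: centre of its underside
- screwdriver: bystander: slim steel screwdriver, 115 mm long and 9 mm thick, lying across the tray in the place that holds no spectacles
- dish: bystander: small white dish, 72 mm across, 26 mm tall, beyond the tray and mirror; origin: centre of its underside
There are look-alikes about, which are no part of the job. What is shaped like the round_pair but pink is not meant.

How it is judged:
On the way:
1. the fingers point down (within 48 degrees) just above the round-lensed pair for 1.8 s: TCP within 30 mm sideways of its middle, 40 to 95 mm above its underside (tips up to 5 cm above the pair) (horizontal distance between the grasp point and round_pair below 0.03 m and z of the grasp point in the frame of round_pair between 0.04 and 0.095 m and angle between the grasp point's own z axis and vertical above 2.3 rad), for 1.8 s.
At the end, for the whole second after the job is handed in: The mirror is upright within 0.15 rad (about 8.5 degrees) and still; its stand is upright and within 30 mm of where it stood; every pair is within 8 mm, and the case, spray, screwdriver and dish within 15 mm, of where they were (value of joint mirror between -0.15 and 0.15 rad and velocity of joint mirror between -0.05 and 0.05 rad/s and distance of mirror_stand from where it was at the start of the episode below 0.03 m and angle between mirror_stand's own z axis and vertical below 0.03 rad and linear speed of mirror_stand below 0.02 m/s and distance of each of round_pair, rect_pair, square_pair, cat_pair, pilot_pair from where it was at the start of the episode below 0.008 m and distance of each of case, spray, screwdriver, dish from where it was at the start of the episode below 0.015 m); the robot touches nothing.
It fails at once if a pair of spectacles is touched by the robot (contact force between any of the fingers, the arm and round_pair above 0.3 N or contact force between any of the fingers, the arm and rect_pair above 0.3 N or contact force between any of the fingers, the arm and square_pair above 0.3 N or contact force between any of the fingers, the arm and cat_pair above 0.3 N or contact force between any of the fingers, the arm and pilot_pair above 0.3 N).
It fails at once if a pair of spectacles is shifted more than 8 mm (distance of any of round_pair, rect_pair, square_pair, cat_pair, pilot_pair from where it was at the start of the episode above 0.008 m).
It fails at once if the fingers dip over a wrong pair (TCP within 20 mm sideways of its middle and less than 75 mm above its underside: tips less than 33 mm above it) ((horizontal distance between the grasp point and rect_pair below 0.02 m and z of the grasp point in the frame of rect_pair between -0.05 and 0.075 m) or (horizontal distance between the grasp point and square_pair below 0.02 m and z of the grasp point in the frame of square_pair between -0.05 and 0.075 m) or (horizontal distance between the grasp point and cat_pair below 0.02 m and z of the grasp point in the frame of cat_pair between -0.05 and 0.075 m) or (horizontal distance between the grasp point and pilot_pair below 0.02 m and z of the grasp point in the frame of pilot_pair between -0.05 and 0.075 m)).
It fails at once if the mirror stand is shoved more than 30 mm, lifted more than 10 mm or tipped more than 0.15 rad (distance of mirror_stand from where it was at the start of the episode above 0.03 m or height (world z) of mirror_stand above 0.01 m or angle between mirror_stand's own z axis and vertical above 0.15 rad).
It fails at once if the case, spray bottle, screwdriver or dish is moved more than 15 mm (distance of any of case, spray, screwdriver, dish from where it was at the start of the episode above 0.015 m).
It also fails if it takes over 54 s, if anything falls off the work surface, if the arm or the gripper's body presses on something with over 40 N, if the wrist force passes 120 N, or if a joint passes its speed limit or range.

### The arm

A 6-joint arm with a two-finger parallel gripper is mounted at the origin on the work surface. World frame = base frame: x ahead of the robot, y to its left, z up, the work surface at z = 0. Lengths are in m, angles in rad, forces in N, time in s.
With the tool pointing down it reaches from about 0.35 to 0.775 m from the base axis. Payload 5.5 kg.
Tool frame: the origin (TCP) lies between the finger pads, 19 mm behind the fingertips; this is the grasp point; z points along the fingers, y is the line along which they close (so a half turn about z gives the same grasp; the last joint's range is limited). The gripper opens to 85 mm and grips with 20 to 120 N. Pads are 22 mm wide; open, the fingers measure 114 mm over their backs; the gripper's body (76 mm by 85 mm) begins 54 mm behind the grasp point. The pads swing forward as they close: fully open they stand 13 mm farther back than shut.
Start: joints at [1.033, 0.313, 0.046, 1.304, 0, 1.431], TCP at [0.223, 0.53, 0.25] pointing down, gripper open.
Joint ranges: [-2.76, 2.76], [-0.86, 1.69], [-1.03, 1.26], [-2.2, 2.34], [-1.47, 1.5], [-3.14, 3.14]. Speed limits (rad/s): [2.57, 2.57, 3.14, 3.14, 3.14, 3.14].

### API

Orientations are given as a unit quaternion [w, x, y, z].
In Python, from workcell import env gives the robot as it stands.
- The arm moves only by the tool carry_out, never from a script. Its argument "steps" is a list of rows, each a list of 3 entries, a list of its own where there are three numbers: the turn, a rotation vector about the tool's x, y, z in degrees, then the shift along the tool's x, y, z in cm, then the closure in counts, from 0 (fully open) to 255 (shut). A call has exactly 8 rows; each row is the pose to reach, as a shift and turn from the pose commanded when the call began, along the tool's axes at that moment; what a row does not reach only later rows make up. A row lasts 1/8 s, in which the tool goes at most 62.5 mm and 10.7 degrees, less where a joint would pass 70% of its speed; a pose out of reach is approached as far as the arm can. A call with a gripper value outside its range is refused whole. The fingers move at their own pace and stop on an object; "force" is the grip in N (left out, the last holds). Time passes only in rows, so rows that repeat a pose let the fingers close, or fill a call up. It gives the time, the measured TCP pose, the force, the opening and the grip force at its end, in the units of the state.
- env.get_state(): the state, without advancing time (a new reading comes with each control period).
- env.read_camera(name): name is "scene" or "top"; returns (picture, depth): 480x640x3 uint8, red, green, blue; 480x640 float32, m along the optical axis (not along the pixel's ray), 0 where there is no reading.
- env.get_calibration(name): a dict with "fx", "fy", "cx", "cy" (pixels), "origin" and "orientation" of the camera in the world. Camera axes: x right, y up, looking along -z (the intrinsics and any distortion apply to the point x, -y, -z); pixel columns grow to the right and rows downward; lengths in m; the calibration is good to about 2 mm. A picture is of the moment at which its call begins. get_calibration takes no time and is no camera call.
- env.hand_in(): hands the job in; it is judged then, once.
The state is a dict: "clock": time; "joint_pos": joint angles; "qvel": joint speeds; "tau": joint torques, N m; "tcp_pos": TCP position; "orientation": TCP orientation; "wrist_force": force on the tool from outside, world axes, zero at the start; "ft_torque": the same for the moment, N m; "finger_gap": finger opening in m; "grip_force": force on a finger pad.
Only numpy, scipy, OpenCV 4.12 (cv2) and the standard library are available. Lean on these libraries where they do the work, as an engineer would, in place of code of your own. Each camera call takes 0.05 s, during which the arm holds its last target. There are 200 camera calls.

## Working session

There is one attempt and no reset: what is moved stays moved. The work goes in short steps, Python scripts to look and compute and a tool call to move; the robot and the scene stay as the last step left them, time stands still between calls to the robot, and variables do not carry over. Pictures are saved under pics/ and viewed, at most 10 in all, crops included, and the job is handed in when it is done.

Besides the shell and the picture viewer there is one more tool, called after ">>>" as name(argument=value, ...) on one line, values as JSON. carry_out: Moves the arm, as the interface text tells. Its arguments: {"type":"object","properties":{"steps":{"type":"array","items":{"type":"array"}},"force":{"type":"number"}},"required":["steps"]}

```bash
mkdir -p pics
cat > h.py <<'E'
import numpy as np,cv2
from scipy.spatial.transform import Rotation as R
from workcell import env
def rot(q): return R.from_quat([q[1],q[2],q[3],q[0]]).as_matrix()
def cloud(name,d):
    c=env.get_calibration(name); v,u=np.mgrid[0:480,0:640]
    p=np.stack([(u-c['cx'])/c['fx']*d,-(v-c['cy'])/c['fy']*d,-d],-1)
    return p@rot(c['orientation']).T+np.array(c['origin'])
E
python3 - <<'E'
from h import *
for n in ['scene','top']:
    p,d=env.read_camera(n); cv2.imwrite(f'pics/{n}0.png',p[:,:,::-1]); np.save(f'{n}0.npy',cloud(n,d)); print({k:np.round(v,3) if not isinstance(v,str) else v for k,v in env.get_calibration(n).items()})
print(env.get_state())
E
```

```text
{'fx': np.float64(530.133), 'fy': np.float64(530.133), 'cx': np.float64(312.165), 'cy': np.float64(247.207), 'origin': array([ 1.168, -0.295,  1.047]), 'orientation': array([0.775, 0.271, 0.193, 0.537])}
{'fx': np.float64(566.224), 'fy': np.float64(566.224), 'cx': np.float64(322.796), 'cy': np.float64(243.912), 'origin': array([ 0.449, -0.037,  1.374]), 'orientation': array([ 0.715,  0.029, -0.029, -0.698])}
{'clock': 0.1, 'joint_pos': array([ 1.03341778e+00,  3.13944685e-01,  4.50675010e-02,  1.30359956e+00,
       -1.00213067e-06,  1.43118746e+00]), 'qvel': array([ 0.00054301, -0.0026602 ,  0.0028694 ,  0.00139391, -0.00161343,
        0.00100012]), 'tau': array([ 2.81427769e-03, -4.81724417e+01,  2.99244350e+01,  1.27424259e-02,
       -1.36759973e-04,  1.58534374e-05]), 'tcp_pos': array([0.22252218, 0.52972398, 0.24917673]), 'orientation': array([-2.78533030e-04,  1.97576205e-01,  9.80287171e-01, -7.92699279e-04]), 'wrist_force': array([0.01894466, 0.66500977, 0.15840148]), 'ft_torque': array([ 0.02990312,  0.0029516 , -0.03828203]), 'grip_force': 0.0, 'finger_gap': 0.08567917721576286}
```

View pics/top0.png

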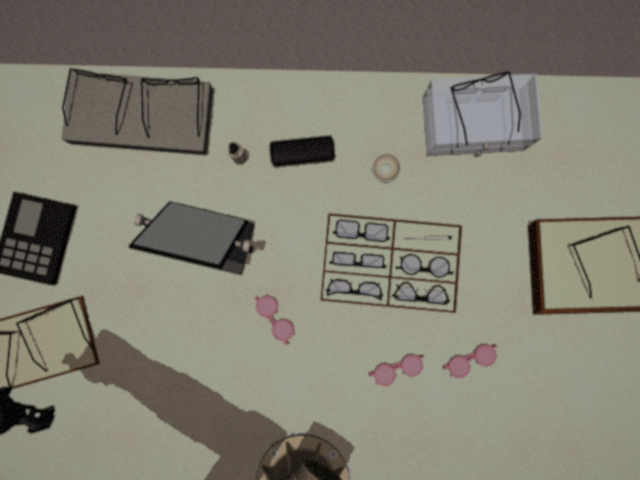

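View pics/scene0.png

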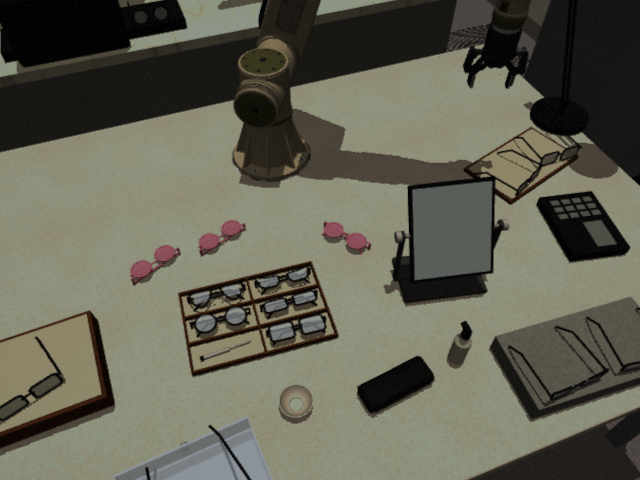

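The top view shows the tray right of centre. Its round-lensed pair is at about (424,265), with the screwdriver at (428,238). The mirror is on the left, with glass around (195,235) and knobs near (142,221) and (246,246). The pink round pairs outside the tray are look-alikes.

Run:
```python
from h import *
P=np.load('top0.npy'); im=cv2.imread('pics/top0.png')
c=im[205:320,310:470]; cv2.imwrite('pics/c1.png',np.hstack([cv2.resize(c,(480,345),interpolation=2)]))
cv2.imwrite('pics/c2.png',cv2.resize(im[190:285,120:275],None,fx=5,fy=5,interpolation=2))
for n,(u,v) in dict(roundbridge=(425,265),rl=(411,263),rr=(438,266),knobL=(142,221),knobR=(246,246),glass=(195,235),t1=(329,214),t2=(462,225),t3=(321,300),t4=(456,311),spray=(236,152)).items(): print(n,P[v,u].round(3))
# scene check for round
S=np.load('scene0.npy'); 
for u,v in [(206,323),(221,320),(236,316)]: print(S[v,u].round(3))
# mirror plane via scene and top
for nm,C,box in [('top',P,(160,215,230,250)),('scene',S,(425,195,480,265))]:
    u0,v0,u1,v1=box; q=C[v0:v1,u0:u1].reshape(-1,3); q=q[np.isfinite(q).all(1)&(q[:,2]>.05)&(q[:,2]<.4)]
    m=np.median(q,0); q=q[np.linalg.norm(q-m,axis=1)<.15]
    m=q.mean(0);n=np.linalg.svd(q-m,full_matrices=False)[2][2];n*=np.sign(n[2]); print(nm,m.round(3),n.round(3),'tilt',np.arcsin(n[2]),'yaw',np.arctan2(n[1],n[0]),len(q),np.std((q-m)@n))
# extents of points on the plane
    Q=C.reshape(-1,3); Q=Q[(abs((Q-m)@n)<.006)&(np.linalg.norm(Q-m,axis=1)<.18)&(Q[:,2]>.04)]
    h=np.array([-n[1],n[0],0]);h/=np.linalg.norm(h);up=np.cross(n,h)
    a=(Q-m)@h;b=(Q-m)@up; pa=np.percentile(a,[.3,99.7]);pb=np.percentile(b,[.3,99.7]);print(pa,pb, 'centre',m+h*pa.mean()+up*pb.mean(),'top',m+h*pa.mean()+up*pb[1],'up',up)
```

```text
roundbridge [ 0.517 -0.283  0.002]
rl [ 0.519 -0.245  0.032]
rr [ 0.514 -0.309  0.029]
knobL [0.587 0.348 0.184]
knobR [0.539 0.127 0.18 ]
glass [0.56  0.235 0.187]
t1 [ 0.634 -0.048  0.015]
t2 [ 0.616 -0.373  0.002]
t3 [ 0.427 -0.033  0.018]
t4 [ 0.407 -0.36  -0.002]
spray [0.762 0.17  0.092]
[ 0.515 -0.311  0.029]
[ 0.509 -0.278  0.012]
[ 0.521 -0.244  0.029]
top [0.568 0.238 0.177] [ 0.817 -0.175  0.549] tilt 0.5815079778242458 yaw -0.21145654763632668 2445 0.00118308567897531
[-0.11612835  0.12633449] [-0.11259525  0.10715256] centre [0.57019707 0.24231115 0.1747992 ] top [0.51118928 0.25497809 0.26661371] up [-0.53705005  0.11528619  0.83563529]
scene [0.571 0.243 0.177] [ 0.818 -0.175  0.549] tilt 0.5809369661293736 yaw -0.21047351189158311 3837 0.0020387813314966695
[-0.1193566   0.11708485] [-0.11206097  0.10619995] centre [0.57192148 0.24165612 0.174509  ] top [0.51335156 0.25416886 0.26573647] up [-0.5366964   0.11465849  0.8359488 ]
```

View pics/c2.png

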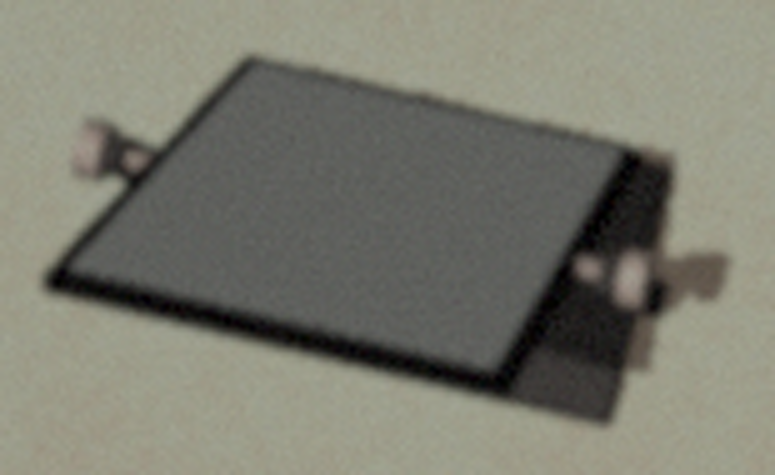

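View pics/c1.png

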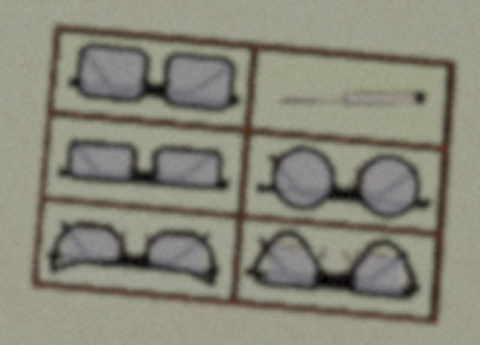

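The crop confirms the round pair is in the right column, middle row, with lens centres at crop (303,178) and (388,186). That puts its middle at about (0.516, -0.278). The mirror tilt is 0.58 rad, the stand yaw is -0.21 rad, and the tilt axis is near (0.566, 0.240). Next I'll move behind the mirror with the fingers shut.

>>> carry_out(steps=[[[0,0,-1.5],[-4,-1.9,0],255],[[0,0,-3],[-8.5,-4,0],255],[[0,0,-5],[-13,-6.2,-0.2],255],[[0,0,-6.5],[-18,-8.5,-0.3],255],[[0,0,-8],[-23,-10.9,-0.4],255],[[0,0,-9.5],[-28,-13.3,-0.5],255],[[0,0,-10.7],[-32.5,-15.4,-0.6],255],[[0,0,-10.7],[-32.5,-15.4,-0.6],255]])

```text
clock: 1.1
tcp_pos: [0.4647, 0.2597, 0.2554]
orientation: [-0.0, 0.108, 0.994, -0.0]
wrist_force: [-0.2, 0.6, 0.2]
finger_gap: -0.0001
grip_force: 0.0
```

Run:
```python
from h import *
s=env.get_state();Rm=rot(s['orientation']);print(s['clock'],s['tcp_pos'],Rm.round(3),s['wrist_force'],s['finger_gap'])
A=np.array([.566,.240]);u=np.array([.978,-.209]);v=np.array([.209,.978]);r=s['tcp_pos'][:2]-A;print('s,t',r@u,r@v)
p,d=env.read_camera('scene'); cv2.imwrite('pics/s1.png',cv2.resize(p[100:340,320:640,::-1],None,fx=2,fy=2))
```

```text
1.1 [0.4647176  0.25971928 0.25542007] [[-0.977  0.215 -0.   ]
 [ 0.215  0.977 -0.001]
 [ 0.    -0.001 -1.   ]] [-0.19903316  0.63379975  0.1597983 ] -8.938496565365094e-05
s,t -0.10317551653465754 -0.0018825652387402339
```

View pics/s1.png

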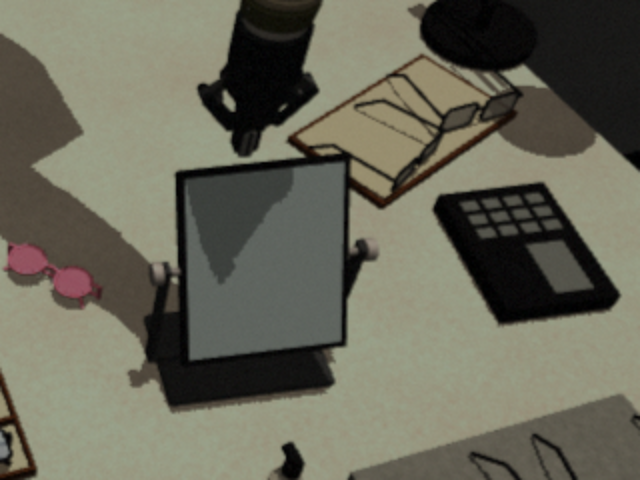

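The shut fingers are behind the mirror's top edge at crop (245,140), clear of it. I'll push slowly along the stand's x.

>>> carry_out(steps=[[[0,0,0],[-0.6,0,0],255],[[0,0,0],[-1.2,0,0],255],[[0,0,0],[-1.7,0,0],255],[[0,0,0],[-2.1,0,0],255],[[0,0,0],[-2.5,0,0],255],[[0,0,0],[-2.8,0,0],255],[[0,0,0],[-3.1,0,0],255],[[0,0,0],[-3.4,0,0],255]])

```text
clock: 2.15
tcp_pos: [0.495, 0.2553, 0.2562]
orientation: [-0.001, 0.105, 0.994, 0.0]
wrist_force: [-4.3, 1.3, 4.0]
finger_gap: -0.0002
grip_force: 2.5
```

>>> carry_out(steps=[[[0,0,0],[-0.3,0,0],255],[[0,0,0],[-0.6,0,0],255],[[0,0,0],[-0.9,0,0],255],[[0,0,0],[-1.2,0,0],255],[[0,0,0],[-1.5,0,0],255],[[0,0,0],[-1.8,0,0],255],[[0,0,0],[-2.1,0,0],255],[[0,0,0],[-2.4,0,0],255]])

```text
clock: 3.15
tcp_pos: [0.5197, 0.25, 0.256]
orientation: [0.0, 0.105, 0.994, 0.0]
wrist_force: [-1.8, 0.1, 1.1]
finger_gap: 0.0004
grip_force: 1.3
```

```bash
cat > m.py <<'E'
from h import *
s=env.get_state();A=np.array([.566,.240]);u=np.array([.978,-.209]);v=np.array([.209,.978]);r=s['tcp_pos'][:2]-A;print(s['clock'],s['tcp_pos'],'s,t',r@u,r@v,s['wrist_force'])
p,d=env.read_camera('scene');P=cloud('scene',d)
q=P.reshape(-1,3); x=q-[.566,.24,.17]; a=x[:,:2]@u; b=x[:,:2]@v
q=np.c_[a,b,x[:,2]][(abs(b)<.075)&(abs(x[:,2])<.085)&(a>-.09)&(a<.09)]
for _ in range(4):
    m=np.median(q,0);n=np.linalg.svd(q-q.mean(0),full_matrices=False)[2][2];n*=np.sign(n[0]);e=(q-q.mean(0))@n;q=q[abs(e)<max(.005,2*e.std())]
print('tilt',np.arcsin(n[2]),'yaw rel',n[1],'glass s',q.mean(0),len(q),e.std())
cv2.imwrite('pics/m.png',p[:,:,::-1])
E
python3 m.py
```

```text
3.15 [0.51974391 0.25004355 0.25598037] s,t -0.047337554851912864 0.00015506842481119042 [-1.84324312  0.13152365  1.07654454]
tilt 0.29387554848032926 yaw rel -0.00459259836362305 glass s [ 0.00615237 -0.00044662  0.00370429] 4522 0.0017160074198998554
```

>>> carry_out(steps=[[[0,0,0],[-0.3,0,0],255],[[0,0,0],[-0.6,0,0],255],[[0,0,0],[-0.9,0,0],255],[[0,0,0],[-1.2,0,0],255],[[0,0,0],[-1.5,0,0],255],[[0,0,0],[-1.8,0,0],255],[[0,0,0],[-2.1,0,0],255],[[0,0,0],[-2.3,0,0],255]])

```text
clock: 4.2
tcp_pos: [0.5434, 0.2452, 0.259]
orientation: [0.003, 0.105, 0.994, 0.001]
wrist_force: [-3.3, -1.9, 13.8]
finger_gap: -0.0001
grip_force: 1.0
```

>>> carry_out(steps=[[[0,0,0],[-0.2,0,0],255],[[0,0,0],[-0.4,0,0],255],[[0,0,0],[-0.6,0,0],255],[[0,0,0],[-0.7,0,0],255],[[0,0,0],[-0.8,0,0],255],[[0,0,0],[-0.8,0,0],255],[[0,0,0],[-0.8,0,0],255],[[0,0,0],[-0.8,0,0],255]])

```text
clock: 5.2
tcp_pos: [0.5511, 0.2436, 0.2594]
orientation: [0.003, 0.105, 0.994, 0.001]
wrist_force: [-4.4, -1.6, 14.8]
finger_gap: -0.0
grip_force: 2.6
```

```bash
python3 m.py
```

```text
5.2 [0.5511465  0.24362554 0.25939827] s,t -0.015284460805016423 0.0004413982643669065 [-4.44684198 -1.60567936 14.82010265]
tilt -0.008054425427967126 yaw rel -0.0038209751270742724 glass s [ 0.00684696 -0.0006429   0.00455294] 3267 0.0013051897983267168
```

The mirror is upright at about 0.0 rad. Something on the gripper rests on the top edge, with about 15 N upward on the tool, so I'll lift straight up before retreating.

>>> carry_out(steps=[[[0,0,0],[0,0,-0.5],255],[[0,0,0],[0,0,-1],255],[[0,0,0],[0,0,-1.6],255],[[0,0,0],[0,0,-2.4],255],[[0,0,0],[0,0,-3.6],255],[[0,0,0],[0.5,0,-5],255],[[0,0,0],[1.5,0,-6.5],255],[[0,0,0],[2.5,0,-8],255]])

```text
clock: 6.25
tcp_pos: [0.5245, 0.2491, 0.3374]
orientation: [0.0, 0.105, 0.994, 0.0]
wrist_force: [0.6, -0.3, 0.1]
finger_gap: -0.0001
grip_force: 0.0
```

```bash
python3 m.py
```

```text
6.25 [0.52454055 0.2490521  0.33741966] s,t -0.04243923158011939 0.00018792881548146805 [ 0.59890309 -0.31321628  0.05987281]
tilt -0.008843047746941364 yaw rel -0.00291978025512129 glass s [ 0.0068599  -0.00066133  0.00511378] 3261 0.0012768664613315235
```

View pics/m.png

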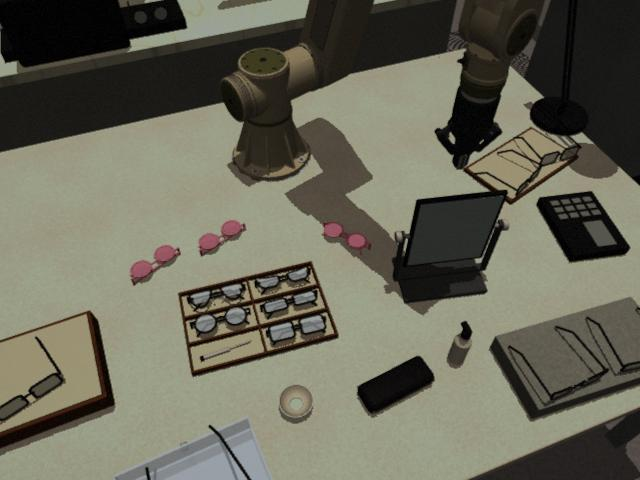

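The mirror at (455,230) is upright, and the stand, tray and bystanders look unchanged. Next I'll move over to the round pair at height.

>>> carry_out(steps=[[[0,0,0],[1.5,-1,0],255],[[0,0,0],[1.5,-4,0],255],[[0,0,0],[1,-8,0],255],[[0,0,0],[0,-12.5,0],255],[[0,0,0],[-1.5,-17,0],255],[[0,0,0],[-3,-21.5,0],255],[[0,0,0],[-4.5,-26,0],255],[[0,0,0],[-5.5,-30,0],255]])

```text
clock: 7.3
tcp_pos: [0.5161, -0.0575, 0.3364]
orientation: [0.0, 0.105, 0.994, -0.0]
wrist_force: [0.3, -0.5, -0.6]
finger_gap: 0.0001
grip_force: 0.0
```

>>> carry_out(steps=[[[0,0,0],[-1,-4,0.5],255],[[0,0,0],[-2,-8,2],255],[[0,0,0],[-3,-12,4],255],[[0,0,0],[-4,-16,6.5],255],[[0,0,0],[-4.6,-19,9],255],[[0,0,0],[-5,-21,11],255],[[0,0,0],[-5,-21.6,12],255],[[0,0,0],[-5,-21.6,12],255]])

```text
clock: 8.3
tcp_pos: [0.5194, -0.2772, 0.2156]
orientation: [-0.001, 0.105, 0.994, 0.001]
wrist_force: [0.4, 1.4, 0.4]
finger_gap: 0.0001
grip_force: 0.0
```

Run:
```python
from h import *
s=env.get_state();Rm=rot(s['orientation']);print(s['clock'],s['tcp_pos'],Rm.round(3)); print('to go, tool cm',100*Rm.T@(np.array([.516,-.278,.075])-s['tcp_pos']))
```

```text
8.3 [ 0.51942446 -0.277152    0.21562582] [[-0.978  0.21  -0.001]
 [ 0.21   0.978  0.001]
 [ 0.001  0.001 -1.   ]]
to go, tool cm [ 0.29984044 -0.16756056 14.06281264]
```

>>> carry_out(steps=[[[0,0,0],[0.3,-0.2,2],255],[[0,0,0],[0.3,-0.2,5],255],[[0,0,0],[0.3,-0.2,8],255],[[0,0,0],[0.3,-0.2,10.5],255],[[0,0,0],[0.3,-0.2,12.5],255],[[0,0,0],[0.3,-0.2,13.5],255],[[0,0,0],[0.3,-0.2,14],255],[[0,0,0],[0.3,-0.2,14],255]])

```text
clock: 9.3
tcp_pos: [0.517, -0.2789, 0.0766]
orientation: [0.0, 0.105, 0.994, -0.0]
wrist_force: [-0.2, -1.0, -0.4]
finger_gap: 0.0
grip_force: 0.0
```

>>> carry_out(steps=[[[0,0,0],[0,0,0],255],[[0,0,0],[0,0,0],255],[[0,0,0],[0,0,0],255],[[0,0,0],[0,0,0],255],[[0,0,0],[0,0,0],255],[[0,0,0],[0,0,0],255],[[0,0,0],[0,0,0],255],[[0,0,0],[0,0,0],255]])

```text
clock: 10.3
tcp_pos: [0.5166, -0.279, 0.0759]
orientation: [-0.0, 0.105, 0.994, 0.0]
wrist_force: [-0.5, -0.2, -0.2]
finger_gap: -0.0004
grip_force: 0.0
```

Run:
```python
from h import *
p,d=env.read_camera('scene'); cv2.imwrite('pics/s3.png',cv2.resize(p[180:400,130:430,::-1],None,fx=2.5,fy=2.5))
print(env.get_state()['tcp_pos'])
```

```text
[ 0.51656514 -0.27901983  0.07597263]
```

View pics/s3.png

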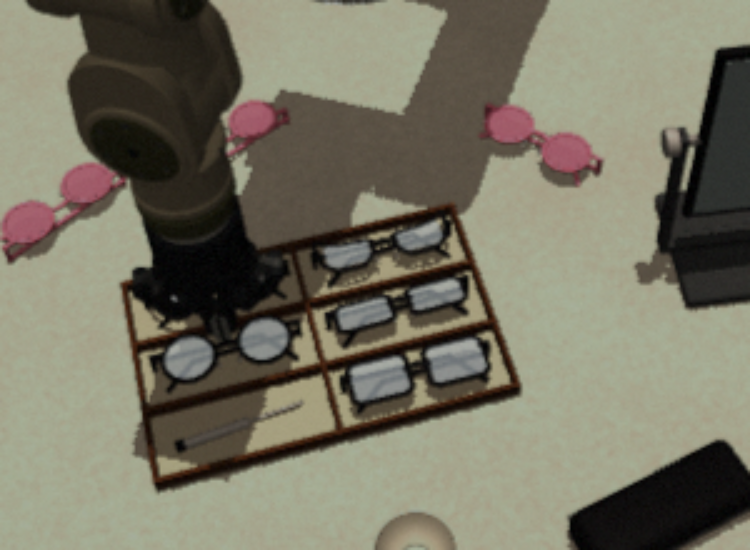

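>>> carry_out(steps=[[[0,0,0],[0,0,0],255],[[0,0,0],[0,0,0],255],[[0,0,0],[0,0,0],255],[[0,0,0],[0,0,0],255],[[0,0,0],[0,0,0],255],[[0,0,0],[0,0,0],255],[[0,0,0],[0,0,0],255],[[0,0,0],[0,0,0],255]])

```text
clock: 11.35
tcp_pos: [0.5166, -0.279, 0.076]
orientation: [0.0, 0.105, 0.994, 0.0]
wrist_force: [-0.5, -0.7, -0.2]
finger_gap: -0.0001
grip_force: 0.0
```

>>> carry_out(steps=[[[0,0,0],[0,0,0],255],[[0,0,0],[0,0,0],255],[[0,0,0],[0,0,0],255],[[0,0,0],[0,0,0],255],[[0,0,0],[0,0,0],255],[[0,0,0],[0,0,0],255],[[0,0,0],[0,0,0],255],[[0,0,0],[0,0,0],255]])

```text
clock: 12.35
tcp_pos: [0.5166, -0.279, 0.076]
orientation: [0.0, 0.105, 0.994, 0.0]
wrist_force: [-0.2, -0.3, -0.0]
finger_gap: 0.0001
grip_force: 0.0
```

The closed fingertips sit just above the bridge of the round pair at crop (222,330) and were held there for 3 s. I'll rise straight up, check the mirror once more, and hand in.

>>> carry_out(steps=[[[0,0,0],[0,0,-1],255],[[0,0,0],[0,0,-3],255],[[0,0,0],[0,0,-6],255],[[0,0,0],[0,0,-9],255],[[0,0,0],[0,0,-12],255],[[0,0,0],[0,0,-14],255],[[0,0,0],[0,0,-15],255],[[0,0,0],[0,0,-15],255]])

```text
clock: 13.35
tcp_pos: [0.5168, -0.2792, 0.2267]
orientation: [0.001, 0.105, 0.994, -0.0]
wrist_force: [0.2, 0.4, -0.5]
finger_gap: -0.0001
grip_force: 0.0
```

```bash
python3 m.py && python3 -c "
from workcell import env
print(env.hand_in())"
```

```text
13.35 [ 0.51681437 -0.27922438  0.22671591] s,t 0.060414347401054586 -0.5180812420128379 [ 0.23046277  0.38411496 -0.48236219]
tilt -0.007916887029061485 yaw rel -0.0034957979180824613 glass s [ 0.00685404 -0.00037711  0.00495787] 3274 0.0012988800795423483
the job is handed in; nothing more can be done
None
```

The job is handed in, though no verdict came back: the mirror measured upright (about -0.01 rad) with its stand apparently unmoved, and the fingertips pointed just above the middle of the round-lensed pair for 3 s with no sign of touching any spectacles.

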